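# Run the hanging tile rack out over the drip tray and steady it

## Robot

A 6-joint arm with a two-finger parallel gripper is mounted at the origin on the work surface. World frame = base frame: x ahead of the robot, y to its left, z up, the work surface at z = 0. Lengths are in mm, angles in rad, forces in N, time in s.
With the tool pointing down it reaches from about 400 to 925 mm from the base axis. Payload 12.5 kg.
Tool frame: the origin (TCP) lies at the very end of the fingers, on their centre line; the grasp point (between the pads) lies behind it (env.grip_depth is the z of the grasp point in the tool frame, in mm); z points along the fingers, y is the line along which they close (so a half turn about z gives the same grasp; the last joint's range is limited). The gripper opens to 95 mm and grips with 3 to 60 N. Pads are 20 mm wide; open, the fingers measure 119 mm over their backs; the gripper's body (75 mm by 180 mm) begins 59 mm behind the grasp point.
Start: joints at [-1.341, 0.491, 1.559, -0, 1.092, -0.106], TCP at [205.976, -590.102, 214.661] pointing down, gripper open.
Joint ranges: [-3.1, 3.1], [-0.84, 2.19], [0.05, 2.79], [-1.13, 4.28], [0.06, 2.93], [-2.69, 2.69]. Speed limits (rad/s): [2.22, 2.22, 2.79, 3.14, 3.14, 3.14].

## Interface

Orientations are given as [roll, pitch, yaw] about the fixed x, y, z axes, in that order (R = Rz(yaw) Ry(pitch) Rx(roll)).
In Python, from cell import env, optics gives the robot as it stands.
- The arm moves only by the tool step_arm, never from a script. Its argument "moves" is a list of rows, each an object of numbers: "tx", "ty", "tz": the shift along the tool's x, y, z in mm; "roll": the turn about the tool's z in rad. In form: [{"tx": .., "ty": .., "tz": .., "roll": ..}, ...]. A call has 1 to 12 rows; each row is the pose to reach, as a shift and turn from the pose commanded when the call began, along the tool's axes at that moment; what a row does not reach only later rows make up. A row lasts 1/12 s, in which the tool goes at most 41.7 mm and 7.16 degrees, less where a joint would pass 70% of its speed; a pose out of reach is approached as far as the arm can. A call with a gripper value outside its range is refused whole. "grip" is the finger opening in mm, from 0 to 95.1, set as the call begins (left out, the last holds). The fingers move at their own pace and stop on an object; the grip force is fixed at half the most. Time passes only in rows, so rows that repeat a pose let the fingers close. It gives the time, the measured TCP pose, the force, the opening and the grip force at its end, in the units of the state.
- env.state(): the state, without advancing time (a new reading comes with each control period).
- optics.read_camera(name): name is "scene" or "top" or "wrist"; returns a dict with "pixels" (480x640x3 uint8, blue, green, red), "mtx" (3x3 intrinsics, pixels), "view" (4x4, takes a point from world to camera coordinates). Camera axes: x right, y down, z forward; pixel columns grow to the right and rows downward; lengths in mm; the calibration is good to about 2 mm. The wrist camera is an equidistant fisheye: a pixel r from the principal point sees the ray r / f radians off the axis. A picture is of the moment at which its call begins. There is no depth.
- env.job_done(): hands the job in; it is judged then, once.
The state is a dict: "t": time; "joints": joint angles; "qvel": joint speeds; "tau": joint torques, N m; "eef_pos": TCP position; "tcp_rot": TCP orientation; "ft_force": force on the tool from outside, world axes, zero at the start; "moment": the same for the moment, N m; "opening": opening from 0.0 (shut) to 1.0 (fully open); "grip_force": force on a finger pad.
Only numpy, scipy, OpenCV 4.12 (cv2) and the standard library are available. Lean on these libraries where they do the work, as an engineer would, in place of code of your own. Each camera call takes 0.05 s, during which the arm holds its last target. There are 200 camera calls.

## Task

Take the black ball knob at the end of the pivoted boom and tip the boom so that the runner with its hanging rack of clay tiles rolls along it by itself. Stop it with the rack centred over the white drip tray, hanging still and not swinging, and keep it there for a good five seconds; finish while still holding the knob, with the boom raised off its rest. Touch only the knob and boom, never the runner, rack or tiles, do not let the runner roll up against the stop at the post end or the rack swing wildly, and leave the other things on the table alone.

Things in the scene. Friction and masses are not known exactly. Their poses are not given: they have to be found in the camera images.
- knob (a point): Centre of the black ball knob, 36 mm in diameter, on an upright stem on the boom's free end, 45 mm above the boom's centre line. Grip it from above, any yaw, and move it up and down. At the start about 0.235 m above the table, 0.285 m with the boom level. It bears down with 5 to 10 N. Axes are the boom's: y along it from the knob to the post, x level across it, away from the robot at yaw 0.
- boom (a joint): Tilt of the boom in rad: 0 level, positive knob end up, -0.1 (knob end on its rest, the start) to 0.1. Aluminium bar 18 mm wide, 24 mm high, 0.5 kg; its hinge on the post is level, 0.24 m above the table and 0.50 m along the boom from the knob; damping 0.5 N m s/rad. It falls back to its rest if let go. The runner rolls towards the post when positive, towards the knob when negative.
- runner (a joint): Position of the runner along the boom in m: 0 at the rubber stop near the knob (the start), growing towards the post, 0.205 at the stop near the post; distance from the hinge = 0.335 - value. It rolls almost freely: acceleration about 9.81 x boom tilt, rolling friction 0.05 N and 0.1 N s/m. Runner 0.5 kg (without the rack), masses of runner and rack vary up to 30 per cent.
- runner_mid (a point): Middle of the runner, on the boom's centre line: two steel cheek plates 56 mm long, 62 mm high, with small wheels on top of the boom and a brass pin 30 mm below the centre line, from which the rack hangs. Axes are the boom's.
- rack (a joint): Angle in rad of the rack to the boom about the brass pin: 0 square to the boom, positive with the rack's lower edge swung towards the post. The rack hangs plumb when this equals the boom's tilt. Almost no damping (0.0008 N m s/rad); it swings once in about 1.0 s.
- rack_low (a point): Lower end of the rack's middle line, 100 mm below the brass pin. The rack is a steel spreader bar 200 mm long along the boom with two clay tiles (75 mm wide, 70 mm high, 9 mm thick) clipped under it; nominal 0.4 kg, centre of mass 27 mm below the pin, radius of gyration about the pin 82 mm.
- tray_in (a point): Centre of the inner floor, 5 mm above the table, of the fixed white open drip tray, 260 mm long along the boom, 120 mm wide, 40 mm high, right under the boom. rack_low must come over this point (level distance); when 25 mm off, the rack's end is over the rim. Its y axis is parallel to the boom.
- slab: Loose clay slab 130 x 110 x 12 mm lying beyond the boom; origin under its centre. Leave alone.
- jar: Loose closed jar, 70 mm wide, 100 mm high, beyond the boom; origin under its centre. Leave alone.
- fettler: Loose brush 180 mm long lying on the table; origin at its middle. Leave alone.
- cup: Loose white mug, 76 mm wide, 90 mm high; origin under its centre. Leave alone.

How it is judged:
By the outcome, as a careful person would: the job done as asked, in the order asked, and still so for the second after the job is handed in, while the arm keeps its last pose, push and grip.
It also fails if it takes over 56 s, if anything falls off the work surface, if the arm or the gripper's body presses on something with over 40 N, if the wrist force passes 120 N, or if a joint passes its speed limit or range.

## Working session

There is one attempt and no reset: what is moved stays moved. The work goes in short steps, Python scripts to look and compute and a tool call to move; the robot and the scene stay as the last step left them, time stands still between calls to the robot, and variables do not carry over. Pictures are saved under pics/ and viewed, at most 10 in all, crops included, and the job is handed in when it is done.

Besides the shell and the picture viewer there is one more tool, called after "Request:" as name(argument=value, ...) on one line, values as JSON. step_arm: Moves the arm, as the interface text tells. Its arguments: {"type":"object","properties":{"moves":{"type":"array"},"grip":{"type":"number"}},"required":["moves"]}

```bash
mkdir -p pics; ls
python3 - <<'E'
from cell import env, optics
import cv2,numpy as np
s=env.state();print(s,env.grip_depth)
ims=[]
for n in("scene","top"):
    c=optics.read_camera(n);np.savez(f"{n}0.npz",**c);cv2.imwrite(f"pics/{n}0.png",c["pixels"]);print(n,c["mtx"],c["view"])
E
```

```text
pics
{'t': 0.0, 'joints': array([-1.34060174e+00,  4.91556405e-01,  1.55943443e+00,  7.45351655e-07,
        1.09167777e+00, -1.05637484e-01]), 'qvel': array([ 0.00027455,  0.00262481, -0.00075509, -0.00025143, -0.00045386,
        0.00117077]), 'tau': array([ 3.56812707e-03, -6.12636566e+01, -2.58179677e+01,  6.94006914e-02,
        4.82691871e-02, -1.25339643e-04]), 'eef_pos': array([ 205.91839274, -589.85965941,  214.06887531]), 'tcp_rot': array([-3.14052277e+00, -1.14106630e-04,  3.35831670e-01]), 'ft_force': array([-0.09254454,  0.26890314,  0.55901655]), 'moment': array([-0.02655181,  0.04160148,  0.00080102]), 'grip_force': 0.0, 'opening': 1.0026229782259555} -18.8
scene [[602.6704266    0.         322.27460769]
 [  0.         602.6704266  251.82040555]
 [  0.           0.           1.        ]] [[-1.85581603e-04  9.99990212e-01  4.42055760e-03  3.38372834e+01]
 [ 8.62742911e-01  2.39533082e-03 -5.05637154e-01 -4.29319129e+02]
 [-5.05642794e-01  3.71996778e-03 -8.62734911e-01  1.64307379e+03]
 [ 0.00000000e+00  0.00000000e+00  0.00000000e+00  1.00000000e+00]]
top [[601.5260974    0.         316.08876247]
 [  0.         601.5260974  233.40054657]
 [  0.           0.           1.        ]] [[ 2.19482506e-02 -9.99571090e-01 -1.93884256e-02 -4.14905301e+01]
 [-9.97398198e-01 -2.05603223e-02 -6.90949219e-02  5.90835206e+02]
 [ 6.86666541e-02  2.08544934e-02 -9.97421666e-01  1.42350692e+03]
 [ 0.00000000e+00  0.00000000e+00  0.00000000e+00  1.00000000e+00]]
```

View pics/scene0.png

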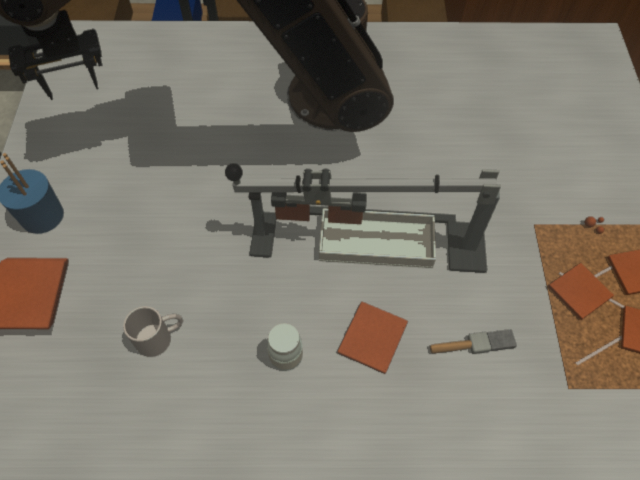

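View pics/top0.png

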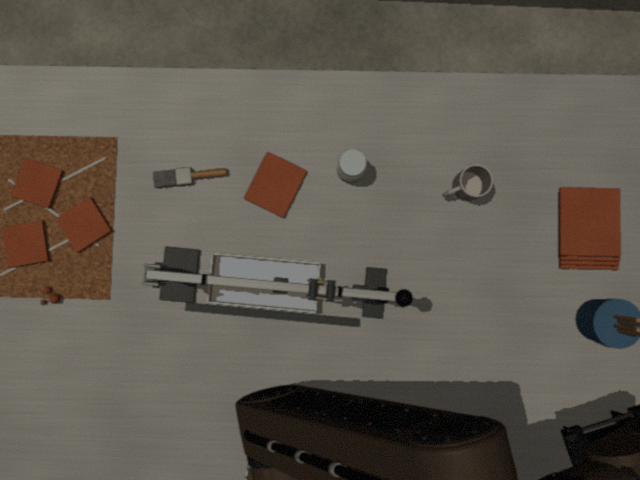

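The scene view shows the knob at (234,172), runner at (317,190) and tray rim corners near (322,212) and (436,214). The top view shows the knob at (404,298), runner at about (320,290) and tray at x 210–326, y 256–312.

```bash
cat > h.py <<'E'
import numpy as np,cv2
from cell import env,optics
def ray(c,u):
    V=c["view"];R=V[:3,:3];o=-R.T@V[:3,3]
    d=R.T@np.linalg.inv(c["mtx"])@np.array([u[0],u[1],1.]);return o,d/np.linalg.norm(d)
def onz(c,u,z):
    o,d=ray(c,u);return o+d*(z-o[2])/d[2]
def tri(c1,u1,c2,u2):
    o1,d1=ray(c1,u1);o2,d2=ray(c2,u2)
    t=np.linalg.lstsq(np.c_[d1,-d2],o2-o1,rcond=None)[0]
    a,b=o1+t[0]*d1,o2+t[1]*d2;return (a+b)/2,np.linalg.norm(a-b)
def proj(c,p):
    q=c["view"][:3,:3]@p+c["view"][:3,3];q=c["mtx"]@q;return q[:2]/q[2]
E
python3 - <<'E'
from h import *
s=dict(np.load("scene0.npz"));t=dict(np.load("top0.npz"))
def blob(c,box):
    x0,y0,x1,y1=box;g=c["pixels"][y0:y1,x0:x1].max(2)
    m=(g<45).astype(np.uint8);m=cv2.morphologyEx(m,cv2.MORPH_OPEN,np.ones((7,7),np.uint8))
    k=cv2.findContours(m,cv2.RETR_EXTERNAL,cv2.CHAIN_APPROX_NONE)[0];k=max(k,key=cv2.contourArea)
    (x,y),r=cv2.minEnclosingCircle(k);return (x+x0,y+y0),r
a,b=blob(s,(218,155,250,190)),blob(t,(390,284,416,312));print(a,b,tri(s,a[0],t,b[0]))
# tray whitish outline in top
def big(im,n,f,box):
    x0,y0,x1,y1=box;return cv2.resize(im[y0:y1,x0:x1],None,fx=f,fy=f,interpolation=cv2.INTER_CUBIC)
A=big(s["pixels"],0,2.5,(215,150,515,280));B=big(t["pixels"],0,2.5,(135,235,435,330))
A=np.clip(A*1.5,0,255);B=np.clip(B*1.5,0,255)
cv2.imwrite("pics/crop0.png",np.vstack([A,B]).astype(np.uint8))
E
```

```text
((233.5, 174.375), 6.453054904937744) ((403.5, 298.1363639831543), 8.436786651611328) (array([ 449.03468593, -214.25092632,  226.15753053]), np.float64(0.45478595729248467))
```

View pics/crop0.png

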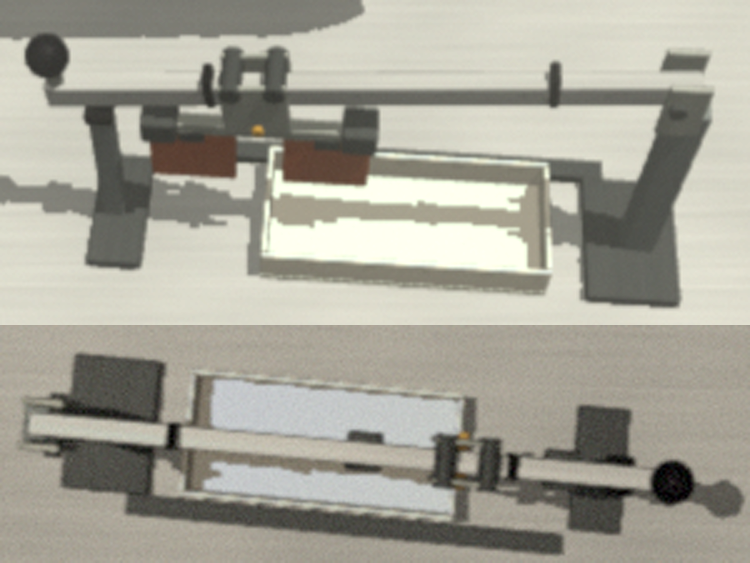

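The crop shows the knob at (47,54) and the brass pin end at (258,129) in the scene half. The rim corners and hinge are also clear.

Run:
```python
from h import *
s=dict(np.load("scene0.npz"));t=dict(np.load("top0.npz"))
S=lambda x,y:(215+(x+.5)/2.5-.5,150+(y+.5)/2.5-.5)
T=lambda x,y:(135+(x+.5)/2.5-.5,235+(y-325+.5)/2.5-.5)
print("knob",tri(s,S(47,54),t,T(672,482)))
print("pin far end",tri(s,S(258,129),t,T(463,436)))
P=[onz(s,S(*q),40) for q in [(272,148),(550,163),(550,270),(262,258)]]
Q=[onz(t,T(*q),40) for q in [(467,397),(194,371),(181,490),(457,518)]]
for n,a in(("scene",P),("top",Q)):
    a=np.array(a);print(n,a.round(1).tolist(),a.mean(0),[np.linalg.norm(a[i]-a[i-1]).round(1) for i in range(4)])
# stops (black collars), on boom centre line approx
for n,a,b in(("stopknob",S(208,86),T(514,467)),("stoppost",S(555,84),T(173,436)),("hinge",S(678,112),T(62,430))):print(n,tri(s,a,t,b))
k=tri(s,S(47,54),t,T(672,482))[0]
st=env.state();print(st["eef_pos"],st["tcp_rot"])
```

```text
knob (array([ 450.73833446, -212.66350926,  238.37396879]), np.float64(0.38072474920975446))
pin far end (array([483.59196639, -43.02892122, 181.72683545]), np.float64(1.0699938896513532))
scene [[405.3, -31.1, 40.0], [421.3, 226.6, 40.0], [535.6, 215.8, 40.0], [524.0, -40.1, 40.0]] [471.53557671  92.78876222  40.        ] [np.float64(119.0), np.float64(258.1), np.float64(114.8), np.float64(256.2)]
top [[519.3, -43.6, 40.0], [538.4, 215.5, 40.0], [426.0, 224.0, 40.0], [405.8, -36.7, 40.0]] [472.3700357   89.80391032  40.        ] [np.float64(113.8), np.float64(259.9), np.float64(112.7), np.float64(261.5)]
stopknob (array([459.05942712, -85.06003345, 207.49036895]), np.float64(1.1542244528307664))
stoppost (array([478.75383988, 192.50722791, 237.79074835]), np.float64(0.23842322746288624))
hinge (array([481.50113326, 295.48685662, 203.8625207 ]), np.float64(4.65805977845129))
[ 205.90177791 -589.87320536  214.10196842] [-3.14054498e+00 -9.53224075e-05  3.35797863e-01]
```

Request:
step_arm(moves=[{"tx": 0, "ty": 0, "tz": -40, "roll": 0}, {"tx": 10, "ty": -8, "tz": -80, "roll": -0.05}, {"tx": 40, "ty": -31, "tz": -90, "roll": -0.16}, {"tx": 72, "ty": -56, "tz": -90, "roll": -0.28}, {"tx": 104, "ty": -81, "tz": -90, "roll": -0.4}, {"tx": 136, "ty": -106, "tz": -90, "roll": -0.52}, {"tx": 168, "ty": -131, "tz": -90, "roll": -0.64}, {"tx": 200, "ty": -156, "tz": -90, "roll": -0.76}, {"tx": 232, "ty": -180, "tz": -90, "roll": -0.88}, {"tx": 264, "ty": -205, "tz": -90, "roll": -1.0}, {"tx": 296, "ty": -230, "tz": -90, "roll": -1.1}, {"tx": 325, "ty": -252, "tz": -90, "roll": -1.167}])

```text
t: 1.1
eef_pos: [430.4, -242.8, 304.6]
tcp_rot: [-3.141, -0.0, 1.509]
ft_force: [0.7, -0.4, -0.6]
opening: 0.998
grip_force: 0.0
```

Request:
step_arm(moves=[{"tx": 20, "ty": 11, "tz": 0, "roll": 0}, {"tx": 34, "ty": 19, "tz": 0, "roll": 0}, {"tx": 34, "ty": 19, "tz": 0, "roll": 0}, {"tx": 34, "ty": 19, "tz": 0, "roll": 0}])

```text
t: 1.43
eef_pos: [451.1, -212.0, 304.4]
tcp_rot: [-3.141, 0.0, 1.505]
ft_force: [-0.2, -0.4, 0.6]
opening: 0.999
grip_force: 0.0
```

Run:
```python
from h import *
s=env.state();print(s["eef_pos"],s["tcp_rot"])
c=optics.read_camera("wrist");print(c["mtx"],c["view"]);np.savez("w1.npz",**c);w=c["pixels"];t=optics.read_camera("top")["pixels"]
cv2.imwrite("pics/w1.png",np.clip(np.hstack([cv2.resize(w,(400,300)),cv2.resize(t,(400,300))])*1.3,0,255).astype(np.uint8))
K=np.array([450.7,-212.7,238]);q=c["view"][:3,:3]@K+c["view"][:3,3];th=np.arctan2(np.hypot(*q[:2]),q[2]);print("pred knob px",c["mtx"][:2,2]+c["mtx"][0,0]*th*q[:2]/np.hypot(*q[:2]))
```

```text
[ 451.12568993 -211.99351197  304.44106558] [-3.14113442e+00  1.43821201e-05  1.50459787e+00]
[[371.64829954   0.         326.75743518]
 [  0.         371.64829954 237.45099656]
 [  0.           0.           1.        ]] [[ 9.97796200e-01 -6.63528262e-02 -2.15772690e-04 -4.63747141e+02]
 [-6.34923792e-02 -9.55716021e-01  2.87359715e-01 -2.32637558e+02]
 [-1.92733466e-02 -2.86712732e-01 -9.57822712e-01  4.27388799e+02]
 [ 0.00000000e+00  0.00000000e+00  0.00000000e+00  1.00000000e+00]]
pred knob px [326.78915698 252.82469739]
```

View pics/w1.png

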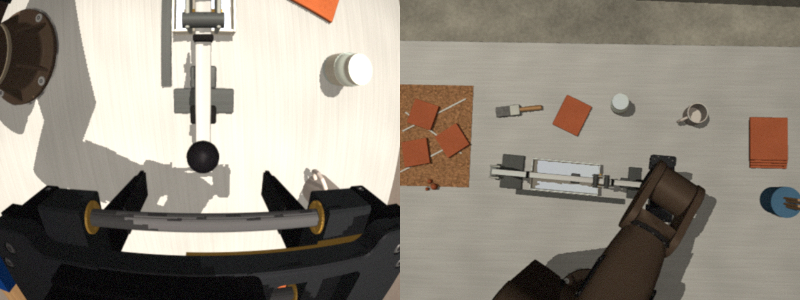

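The wrist view shows the knob at about (325,250) full scale, 2 px from the prediction. I'm descending to grip it.

Request:
step_arm(moves=[{"tx": 0, "ty": 0, "tz": 30, "roll": 0}, {"tx": 0, "ty": 0, "tz": 60, "roll": 0}, {"tx": 0, "ty": 0, "tz": 78, "roll": 0}, {"tx": 0, "ty": 0, "tz": 86, "roll": 0}, {"tx": 0, "ty": 0, "tz": 86, "roll": 0}])

```text
t: 1.95
eef_pos: [450.2, -213.0, 217.3]
tcp_rot: [-3.139, -0.001, 1.501]
ft_force: [-0.0, -0.8, 0.8]
opening: 1.004
grip_force: 0.0
```

Request:
step_arm(moves=[{"tx": 0, "ty": 0, "tz": 0, "roll": 0}, {"tx": 0, "ty": 0, "tz": 0, "roll": 0}, {"tx": 0, "ty": 0, "tz": 0, "roll": 0}, {"tx": 0, "ty": 0, "tz": 0, "roll": 0}, {"tx": 0, "ty": 0, "tz": 0, "roll": 0}, {"tx": 0, "ty": 0, "tz": 0, "roll": 0}, {"tx": 0, "ty": 0, "tz": 0, "roll": 0}, {"tx": 0, "ty": 0, "tz": 0, "roll": 0}], grip=20)

```text
t: 2.62
eef_pos: [451.1, -212.4, 218.7]
tcp_rot: [3.141, 0.0, 1.503]
ft_force: [0.2, 0.5, -0.1]
opening: 0.498
grip_force: 0.0
```

Request:
step_arm(moves=[{"tx": 0, "ty": 0, "tz": 0, "roll": 0}, {"tx": 0, "ty": 0, "tz": 0, "roll": 0}, {"tx": 0, "ty": 0, "tz": 0, "roll": 0}, {"tx": 0, "ty": 0, "tz": 0, "roll": 0}, {"tx": 0, "ty": 0, "tz": 0, "roll": 0}, {"tx": 0, "ty": 0, "tz": 0, "roll": 0}])

```text
t: 3.12
eef_pos: [449.4, -212.3, 218.5]
tcp_rot: [-3.138, -0.0, 1.503]
ft_force: [-10.1, -0.6, 4.8]
opening: 0.368
grip_force: 30.0
```

```bash
cat > sim.py <<'E'
import numpy as np
from scipy.integrate import solve_ivp
def sim(tt,th,x0=0,v0=0,phi=0,w=0,M=.5,m=.4,f=.05,T=6):
    l,I=.027,m*.082**2;tt=np.array(tt);th=np.array(th)
    from scipy.interpolate import PchipInterpolator as P
    c=P(tt,th);d2=c.derivative(2);g=9.81
    def F(t,y):
        q=np.clip(t,tt[0],tt[-1]);a=float(c(q))
        n=(M+m)*g*a-f*np.tanh(y[1]/.001)-.1*y[1]
        A=np.array([[M+m,m*l],[m*l,I]])
        xx,pp=np.linalg.solve(A,[n,-m*g*l*y[2]-.0008*y[3]])
        return [y[1],xx,y[3],pp]
    return solve_ivp(F,(0,T),[x0,v0,phi,w],max_step=.01,method="LSODA")
E
python3 - <<'E'
from sim import *
u=np.arange(1,25)/24;print((47*(u-np.sin(2*np.pi*u)/2/np.pi)).round(1).tolist())
t=np.arange(0,25)/12
for A in(.015,.02,.025):
  for M,m in((.5,.4),(.35,.52),(.65,.28)):
   for off in(0,.002):
    r=sim(t,off+A*np.sin(np.pi*t/2)**2,M=M,m=m);print(A,M,off,"x",r.y[0,-1].round(3),"vmax",r.y[1].max().round(3),"phi end",np.abs(r.y[2][r.t>4]).max().round(4))
E
```

```text
[0.0, 0.2, 0.6, 1.4, 2.6, 4.3, 6.5, 9.2, 12.3, 15.8, 19.6, 23.5, 27.4, 31.2, 34.7, 37.8, 40.5, 42.7, 44.4, 45.6, 46.4, 46.8, 47.0, 47.0]
0.015 0.5 0 x 0.08 vmax 0.063 phi end 0.0064
0.015 0.5 0.002 x 0.156 vmax 0.086 phi end 0.0042
0.015 0.35 0 x 0.075 vmax 0.061 phi end 0.0068
0.015 0.35 0.002 x 0.145 vmax 0.083 phi end 0.0049
0.015 0.65 0 x 0.085 vmax 0.065 phi end 0.0055
0.015 0.65 0.002 x 0.167 vmax 0.088 phi end 0.0036
0.02 0.5 0 x 0.167 vmax 0.104 phi end 0.0052
0.02 0.5 0.002 x 0.288 vmax 0.129 phi end 0.0048
0.02 0.35 0 x 0.159 vmax 0.102 phi end 0.0043
0.02 0.35 0.002 x 0.27 vmax 0.126 phi end 0.005
0.02 0.65 0 x 0.176 vmax 0.107 phi end 0.0053
0.02 0.65 0.002 x 0.307 vmax 0.131 phi end 0.0045
0.025 0.5 0 x 0.28 vmax 0.147 phi end 0.0051
0.025 0.5 0.002 x 0.45 vmax 0.172 phi end 0.005
0.025 0.35 0 x 0.267 vmax 0.144 phi end 0.0049
0.025 0.35 0.002 x 0.424 vmax 0.169 phi end 0.0052
0.025 0.65 0 x 0.293 vmax 0.15 phi end 0.0056
0.025 0.65 0.002 x 0.477 vmax 0.175 phi end 0.0047
```

Request:
step_arm(moves=[{"tx": 0, "ty": -0.5, "tz": 0}, {"tx": 0, "ty": -1, "tz": -0.2}, {"tx": 0, "ty": -1.5, "tz": -0.6}, {"tx": 0, "ty": -1.5, "tz": -1.4}, {"tx": 0, "ty": -1.5, "tz": -2.6}, {"tx": 0, "ty": -1.5, "tz": -4.3}, {"tx": 0, "ty": -1.5, "tz": -6.5}, {"tx": 0, "ty": -1.5, "tz": -9.2}, {"tx": 0.5, "ty": -1.5, "tz": -12.3}, {"tx": 0.5, "ty": -1.5, "tz": -15.8}, {"tx": 0.5, "ty": -1.5, "tz": -19.6}, {"tx": 1, "ty": -1.5, "tz": -23.5}])

```text
validation failed for argument at $.mo...
```

Request:
step_arm(moves=[{"tx": 0, "ty": 0, "tz": -3.9}, {"tx": 0, "ty": 0, "tz": -7.7}, {"tx": 0.5, "ty": 0, "tz": -11.2}, {"tx": 0.5, "ty": 0, "tz": -14.3}, {"tx": 0.5, "ty": 0, "tz": -17}, {"tx": 0.5, "ty": 0, "tz": -19.2}, {"tx": 1, "ty": 0, "tz": -20.9}, {"tx": 1, "ty": 0, "tz": -22.1}, {"tx": 1, "ty": 0, "tz": -22.9}, {"tx": 1, "ty": 0, "tz": -23.3}, {"tx": 1, "ty": 0, "tz": -23.5}, {"tx": 1, "ty": 0, "tz": -23.5}])

```text
validation failed for argument at $.mo...
```

Run:
```python
from h import *
a=[]
for i in range(3):
    s=env.state();a.append(np.r_[s["eef_pos"],s["ft_force"]]);
    c=optics.read_camera("scene");t=optics.read_camera("top")
print(np.mean(a,0).round(2),s["t"])
np.savez("s2.npz",**c);np.savez("t2.npz",**t)
A=cv2.resize(c["pixels"][150:280,215:515],None,fx=2.5,fy=2.5,interpolation=2);B=cv2.resize(t["pixels"][235:330,135:435],None,fx=2.5,fy=2.5,interpolation=2)
cv2.imwrite("pics/crop2.png",np.clip(np.vstack([A,B])*1.5,0,255).astype(np.uint8))
```

```text
[ 449.39 -212.24  218.48  -10.24   -0.61    5.01] 3.3167
```

View pics/crop2.png

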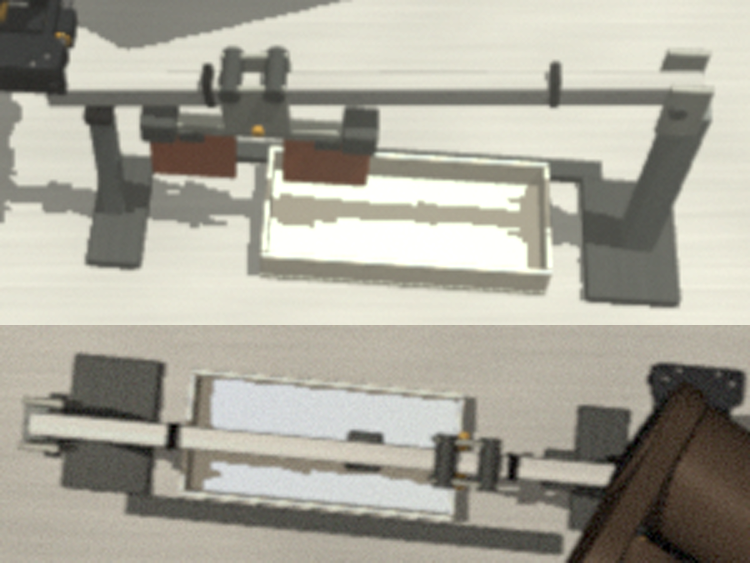

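The moves were refused because `roll` is required in every row, so nothing moved. The picture still shows the start state, with runner and tray visible in both views.

Request:
step_arm(moves=[{"tx": 0, "ty": -0.5, "tz": 0, "roll": 0}, {"tx": 0, "ty": -1, "tz": -0.2, "roll": 0}, {"tx": 0, "ty": -1.5, "tz": -0.6, "roll": 0}, {"tx": 0, "ty": -1.5, "tz": -1.4, "roll": 0}, {"tx": 0, "ty": -1.5, "tz": -2.6, "roll": 0}, {"tx": 0, "ty": -1.5, "tz": -4.3, "roll": 0}, {"tx": 0, "ty": -1.5, "tz": -6.5, "roll": 0}, {"tx": 0, "ty": -1.5, "tz": -9.2, "roll": 0}, {"tx": 0.5, "ty": -1.5, "tz": -12.3, "roll": 0}, {"tx": 0.5, "ty": -1.5, "tz": -15.8, "roll": 0}, {"tx": 0.5, "ty": -1.5, "tz": -19.6, "roll": 0}, {"tx": 1, "ty": -1.5, "tz": -23.5, "roll": 0}])

```text
t: 4.42
eef_pos: [449.4, -211.9, 242.6]
tcp_rot: [-3.141, 0.001, 1.503]
ft_force: [-3.6, -8.0, -8.9]
opening: 0.362
grip_force: 30.0
```

Request:
step_arm(moves=[{"tx": 0, "ty": 0, "tz": -3.9, "roll": 0}, {"tx": 0, "ty": 0, "tz": -7.7, "roll": 0}, {"tx": 0.5, "ty": 0, "tz": -11.2, "roll": 0}, {"tx": 0.5, "ty": 0, "tz": -14.3, "roll": 0}, {"tx": 0.5, "ty": 0, "tz": -17, "roll": 0}, {"tx": 0.5, "ty": 0, "tz": -19.2, "roll": 0}, {"tx": 1, "ty": 0, "tz": -20.9, "roll": 0}, {"tx": 1, "ty": 0, "tz": -22.1, "roll": 0}, {"tx": 1, "ty": 0, "tz": -22.9, "roll": 0}, {"tx": 1, "ty": 0, "tz": -23.3, "roll": 0}, {"tx": 1, "ty": 0, "tz": -23.5, "roll": 0}, {"tx": 1, "ty": 0, "tz": -23.5, "roll": 0}])

```text
t: 5.42
eef_pos: [449.5, -210.3, 265.7]
tcp_rot: [-3.141, 0.0, 1.503]
ft_force: [-4.7, -2.7, -8.1]
opening: 0.367
grip_force: 30.0
```

Run:
```python
from h import *
a=[]
for i in range(2):
    s=env.state();a.append(np.r_[s["eef_pos"],s["ft_force"]]);
    c=optics.read_camera("scene");t=optics.read_camera("top")
print(np.mean(a,0).round(2),s["t"])
np.savez("s2.npz",**c);np.savez("t2.npz",**t)
A=cv2.resize(c["pixels"][150:280,215:515],None,fx=2.5,fy=2.5,interpolation=2);B=cv2.resize(t["pixels"][235:330,135:435],None,fx=2.5,fy=2.5,interpolation=2)
cv2.imwrite("pics/crop3.png",np.clip(np.vstack([A,B])*1.5,0,255).astype(np.uint8))
```

```text
[ 449.51 -210.29  265.63   -4.15   -3.     -8.59] 5.5167
```

View pics/crop3.png

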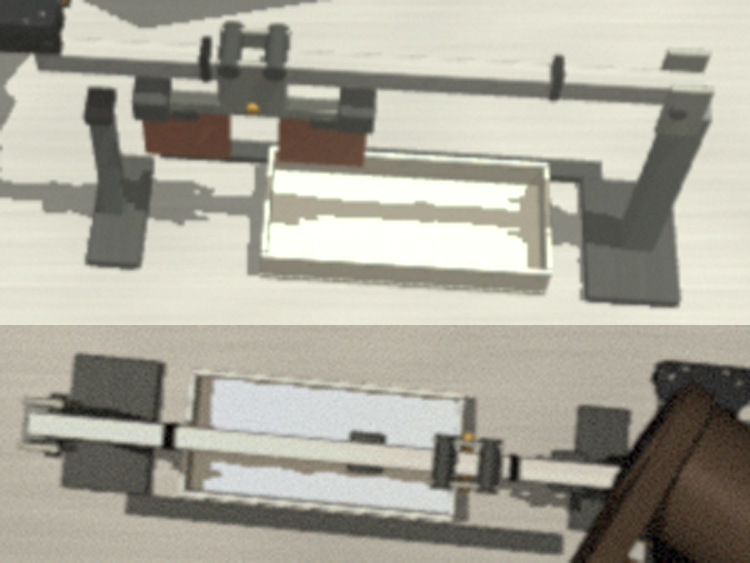

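The boom is up and nearly level. The runner is still at the knob stop, with the brass pin at (252,107) in the scene crop. Next is a tracker for the pin and tiles.

```bash
cat > trk.py <<'E'
from h import *
import sys
d=np.array([.068,.9977]);K0=np.array([450.7,-212.7]);H=502.
def cen(c,box,kind):
    x0,y0,x1,y1=box;im=c["pixels"][y0:y1,x0:x1];h=cv2.cvtColor(im,cv2.COLOR_BGR2HSV)
    if kind=="pin": m=(h[...,0]>10)&(h[...,0]<30)&(h[...,1]>130)&(h[...,2]>70)
    else: m=(h[...,0]<11)&(h[...,1]>90)&(h[...,2]>30)
    ys,xs=np.nonzero(m)
    if len(xs)==0:return None,0
    w=im.max(2)[ys,xs].astype(float) if kind=="pin" else np.ones(len(xs))
    return (x0+(xs*w).sum()/w.sum(),y0+(ys*w).sum()/w.sum()),len(xs)
def meas(s,t):
    p,n=cen(s,(240,170,460,215),"pin");r,k=cen(s,(240,180,470,250),"red")
    q,n2=cen(t,(190,270,345,303),"pin")
    o=[]
    f=lambda P:(P[:2]-K0)@d
    if p:o.append(f(onz(s,p,210)))
    if q:o.append(f(onz(t,q,210)))
    a=tri(s,p,t,q) if p and q else None
    R=f(onz(s,r,145)) if r else 0
    return dict(n=(n,n2,k),scene_s=335-(H-o[0]) if o else None,top_s=335-(H-o[-1]),tri=a and (f(a[0])-H+335,a[0][2],a[1]),red=R-H+335,redpx=r)
if __name__=="__main__":
    if len(sys.argv)>1:
        print(meas(dict(np.load("scene0.npz")),dict(np.load("top0.npz"))));print(meas(dict(np.load("s2.npz")),dict(np.load("t2.npz"))))
    else:
        for i in range(2):
            st=env.state();s=optics.read_camera("scene");m=meas(s,optics.read_camera("top"))
            print(round(st["t"],3),"tcp",st["eef_pos"].round(1),"F",st["ft_force"].round(1),{k:(np.round(v,1) if v is not None and k not in("tri",) else v and np.round(v,1)) for k,v in m.items()})
        np.savez("last.npz",**s)
E
python3 trk.py x
```

```text
{'n': (9, 5, 525), 'scene_s': np.float64(4.9154463611084225), 'top_s': np.float64(4.2072580750252655), 'tri': (np.float64(3.9908518414646323), np.float64(182.17160800908044), np.float64(1.1069379721277175)), 'red': np.float64(-11.900198208946904), 'redpx': (np.float64(310.20190476190476), np.float64(213.37333333333333))}
{'n': (10, 6, 650), 'scene_s': np.float64(-0.8554829385262224), 'top_s': np.float64(0.6086260709591897), 'tri': (np.float64(-0.10560774397060868), np.float64(210.7268731988308), np.float64(1.4214674839370038)), 'red': np.float64(-10.38981048580115), 'redpx': (np.float64(311.6353846153846), np.float64(205.74769230769232))}
```

Run:
```python
from sim import *
t=np.arange(0,25)/12
for A in(.017,.02,.023):
   for b in(-.0057,-.003,-.001):
    r=sim(t,b+A*np.sin(np.pi*t/2)**2,T=5);i=np.searchsorted(r.t,[1,1.5,2,2.5,5]);i[-1]=-1;print(A,b,"x",r.y[0,i].round(3),"v",r.y[1,i].round(3))
print((500*.02*np.sin(np.pi*t/2)**2).round(1).tolist())
```

```text
0.017 -0.0057 x [0.002 0.015 0.02  0.019 0.01 ] v [ 0.016  0.026 -0.001 -0.004 -0.003]
0.017 -0.003 x [0.006 0.027 0.046 0.048 0.046] v [ 0.027  0.049  0.02  -0.001 -0.001]
0.017 -0.001 x [0.008 0.037 0.068 0.083 0.084] v [ 0.037  0.069  0.048  0.013 -0.   ]
0.02 -0.0057 x [0.005 0.025 0.041 0.041 0.032] v [ 0.027  0.047  0.008 -0.003 -0.003]
0.02 -0.003 x [0.008 0.038 0.07  0.081 0.08 ] v [ 0.039  0.072  0.044  0.001 -0.001]
0.02 -0.001 x [0.012 0.05  0.093 0.121 0.13 ] v [ 0.051  0.092  0.073  0.037 -0.   ]
0.023 -0.0057 x [0.008 0.037 0.064 0.069 0.061] v [ 0.039  0.069  0.032 -0.002 -0.004]
0.023 -0.003 x [0.011 0.051 0.095 0.118 0.12 ] v [ 0.052  0.096  0.069  0.023 -0.001]
0.023 -0.001 x [0.015 0.063 0.119 0.159 0.185] v [ 0.064  0.116  0.099  0.061 -0.   ]
[0.0, 0.2, 0.7, 1.5, 2.5, 3.7, 5.0, 6.3, 7.5, 8.5, 9.3, 9.8, 10.0, 9.8, 9.3, 8.5, 7.5, 6.3, 5.0, 3.7, 2.5, 1.5, 0.7, 0.2, 0.0]
```

Request:
step_arm(moves=[{"tx": 0, "ty": 0, "tz": -0.2, "roll": 0}, {"tx": 0, "ty": 0, "tz": -0.7, "roll": 0}, {"tx": 0, "ty": 0, "tz": -1.5, "roll": 0}, {"tx": 0, "ty": 0, "tz": -2.5, "roll": 0}, {"tx": 0, "ty": 0, "tz": -3.7, "roll": 0}, {"tx": 0, "ty": 0, "tz": -5, "roll": 0}, {"tx": 0, "ty": 0, "tz": -6.3, "roll": 0}, {"tx": 0, "ty": 0, "tz": -7.5, "roll": 0}, {"tx": 0, "ty": 0, "tz": -8.5, "roll": 0}, {"tx": 0.2, "ty": 0, "tz": -9.3, "roll": 0}, {"tx": 0.2, "ty": 0, "tz": -9.8, "roll": 0}, {"tx": 0.2, "ty": 0, "tz": -10, "roll": 0}])

```text
t: 6.62
eef_pos: [449.6, -209.5, 275.6]
tcp_rot: [-3.141, -0.001, 1.503]
ft_force: [-3.9, 4.3, -7.8]
opening: 0.361
grip_force: 30.0
```

Request:
step_arm(moves=[{"tx": 0, "ty": 0, "tz": 0.2, "roll": 0}, {"tx": 0, "ty": 0, "tz": 0.7, "roll": 0}, {"tx": 0, "ty": 0, "tz": 1.5, "roll": 0}, {"tx": 0, "ty": 0, "tz": 2.5, "roll": 0}, {"tx": 0, "ty": 0, "tz": 3.6, "roll": 0}, {"tx": 0, "ty": 0, "tz": 4.8, "roll": 0}, {"tx": 0, "ty": 0, "tz": 6, "roll": 0}, {"tx": 0, "ty": 0, "tz": 7.1, "roll": 0}, {"tx": 0, "ty": 0, "tz": 8, "roll": 0}, {"tx": 0, "ty": 0, "tz": 8.6, "roll": 0}, {"tx": 0, "ty": 0, "tz": 8.9, "roll": 0}, {"tx": 0, "ty": 0, "tz": 9, "roll": 0}])

```text
t: 7.62
eef_pos: [449.5, -210.2, 266.7]
tcp_rot: [-3.141, 0.0, 1.503]
ft_force: [-5.8, -1.5, -8.2]
opening: 0.365
grip_force: 30.0
```

```bash
python3 trk.py
```

```text
7.617 tcp [ 449.5 -210.2  266.7] F [-5.8 -1.5 -8.2] {'n': array([ 13,   3, 591]), 'scene_s': np.float64(30.5), 'top_s': np.float64(31.5), 'tri': array([ 31. , 213.1,   0.9]), 'red': np.float64(16.8), 'redpx': array([324.4, 206.1])}
7.717 tcp [ 449.5 -210.2  266.8] F [-6.  -0.4 -9.5] {'n': array([ 12,   3, 585]), 'scene_s': np.float64(30.1), 'top_s': np.float64(31.6), 'tri': array([ 30.8, 213.1,   1.2]), 'red': np.float64(17.3), 'redpx': array([324.7, 206. ])}
```

Request:
step_arm(moves=[{"tx": 0, "ty": 0, "tz": -0.2, "roll": 0}, {"tx": 0, "ty": 0, "tz": -0.7, "roll": 0}, {"tx": 0, "ty": 0, "tz": -1.5, "roll": 0}, {"tx": 0, "ty": 0, "tz": -2.5, "roll": 0}, {"tx": 0, "ty": 0, "tz": -3.7, "roll": 0}, {"tx": 0, "ty": 0, "tz": -5, "roll": 0}, {"tx": 0, "ty": 0, "tz": -6.3, "roll": 0}, {"tx": 0, "ty": 0, "tz": -7.5, "roll": 0}, {"tx": 0, "ty": 0, "tz": -8.5, "roll": 0}, {"tx": 0.2, "ty": 0, "tz": -9.3, "roll": 0}, {"tx": 0.2, "ty": 0, "tz": -9.8, "roll": 0}, {"tx": 0.2, "ty": 0, "tz": -10, "roll": 0}])

```text
t: 8.82
eef_pos: [449.6, -209.3, 276.7]
tcp_rot: [-3.141, -0.001, 1.503]
ft_force: [-4.3, 3.9, -9.1]
opening: 0.366
grip_force: 30.0
```

Request:
step_arm(moves=[{"tx": 0, "ty": 0, "tz": 0.2, "roll": 0}, {"tx": 0, "ty": 0, "tz": 0.7, "roll": 0}, {"tx": 0, "ty": 0, "tz": 1.5, "roll": 0}, {"tx": 0, "ty": 0, "tz": 2.5, "roll": 0}, {"tx": 0, "ty": 0, "tz": 3.7, "roll": 0}, {"tx": 0, "ty": 0, "tz": 5, "roll": 0}, {"tx": 0, "ty": 0, "tz": 6.3, "roll": 0}, {"tx": 0, "ty": 0, "tz": 7.5, "roll": 0}, {"tx": 0, "ty": 0, "tz": 8.5, "roll": 0}, {"tx": 0, "ty": 0, "tz": 9.3, "roll": 0}, {"tx": 0, "ty": 0, "tz": 9.8, "roll": 0}, {"tx": 0, "ty": 0, "tz": 10, "roll": 0}])

```text
t: 9.82
eef_pos: [449.5, -210.2, 266.8]
tcp_rot: [-3.141, 0.001, 1.503]
ft_force: [-6.4, -2.5, -7.0]
opening: 0.369
grip_force: 30.0
```

```bash
python3 trk.py
```

```text
9.817 tcp [ 449.5 -210.2  266.8] F [-6.4 -2.5 -7. ] {'n': array([ 11,   2, 522]), 'scene_s': np.float64(83.1), 'top_s': np.float64(84.7), 'tri': array([ 83.8, 211.4,   1.6]), 'red': np.float64(73.3), 'redpx': array([351. , 207.7])}
9.917 tcp [ 449.5 -210.2  266.9] F [-6.1 -2.  -7.1] {'n': array([ 10,   3, 512]), 'scene_s': np.float64(85.3), 'top_s': np.float64(86.8), 'tri': array([ 86.1, 208.9,   1.6]), 'red': np.float64(72.3), 'redpx': array([350.5, 207.7])}
```

Request:
step_arm(moves=[{"tx": 0, "ty": 0, "tz": 0, "roll": 0}, {"tx": 0, "ty": 0, "tz": 0, "roll": 0}, {"tx": 0, "ty": 0, "tz": 0, "roll": 0}, {"tx": 0, "ty": 0, "tz": 0, "roll": 0}, {"tx": 0, "ty": 0, "tz": 0, "roll": 0}, {"tx": 0, "ty": 0, "tz": 0, "roll": 0}])

```text
t: 10.52
eef_pos: [449.5, -210.2, 266.9]
tcp_rot: [-3.141, 0.001, 1.503]
ft_force: [-6.6, -1.0, -7.5]
opening: 0.364
grip_force: 30.0
```

```bash
python3 trk.py
```

```text
10.517 tcp [ 449.5 -210.2  266.9] F [-6.6 -1.  -7.5] {'n': array([ 11,   5, 512]), 'scene_s': np.float64(86.3), 'top_s': np.float64(87.7), 'tri': array([ 87. , 210.6,   1.4]), 'red': np.float64(75.7), 'redpx': array([352.1, 207.7])}
10.617 tcp [ 449.5 -210.2  266.9] F [-7.1 -1.7 -6.8] {'n': array([ 11,   3, 527]), 'scene_s': np.float64(86.3), 'top_s': np.float64(87.2), 'tri': array([ 86.6, 212.6,   0.8]), 'red': np.float64(77.1), 'redpx': array([352.8, 207.7])}
```

Request:
step_arm(moves=[{"tx": 0, "ty": 0, "tz": -0.2, "roll": 0}, {"tx": 0, "ty": 0, "tz": -0.7, "roll": 0}, {"tx": 0, "ty": 0, "tz": -1.4, "roll": 0}, {"tx": 0, "ty": 0, "tz": -2.4, "roll": 0}, {"tx": 0, "ty": 0, "tz": -3.6, "roll": 0}, {"tx": 0, "ty": 0, "tz": -4.9, "roll": 0}, {"tx": 0, "ty": 0, "tz": -6.2, "roll": 0}, {"tx": 0, "ty": 0, "tz": -7.3, "roll": 0}, {"tx": 0, "ty": 0, "tz": -8.3, "roll": 0}, {"tx": 0.2, "ty": 0, "tz": -9.1, "roll": 0}, {"tx": 0.2, "ty": 0, "tz": -9.6, "roll": 0}, {"tx": 0.2, "ty": 0, "tz": -9.8, "roll": 0}])

```text
t: 11.72
eef_pos: [449.6, -209.3, 276.7]
tcp_rot: [-3.141, -0.001, 1.503]
ft_force: [-4.2, 2.6, -6.8]
opening: 0.365
grip_force: 30.0
```

Request:
step_arm(moves=[{"tx": 0, "ty": 0, "tz": 0.2, "roll": 0}, {"tx": 0, "ty": 0, "tz": 0.7, "roll": 0}, {"tx": 0, "ty": 0, "tz": 1.5, "roll": 0}, {"tx": 0, "ty": 0, "tz": 2.5, "roll": 0}, {"tx": 0, "ty": 0, "tz": 3.6, "roll": 0}, {"tx": 0, "ty": 0, "tz": 4.9, "roll": 0}, {"tx": 0, "ty": 0, "tz": 6.2, "roll": 0}, {"tx": 0, "ty": 0, "tz": 7.4, "roll": 0}, {"tx": 0, "ty": 0, "tz": 8.4, "roll": 0}, {"tx": 0, "ty": 0, "tz": 9.1, "roll": 0}, {"tx": 0, "ty": 0, "tz": 9.6, "roll": 0}, {"tx": 0, "ty": 0, "tz": 9.8, "roll": 0}])

```text
t: 12.72
eef_pos: [449.6, -210.2, 267.0]
tcp_rot: [-3.142, 0.001, 1.503]
ft_force: [-7.1, -2.9, -5.8]
opening: 0.366
grip_force: 30.0
```

Request:
step_arm(moves=[{"tx": 0, "ty": 0, "tz": 0, "roll": 0}, {"tx": 0, "ty": 0, "tz": 0, "roll": 0}, {"tx": 0, "ty": 0, "tz": 0, "roll": 0}, {"tx": 0, "ty": 0, "tz": 0, "roll": 0}, {"tx": 0, "ty": 0, "tz": 0, "roll": 0}, {"tx": 0, "ty": 0, "tz": 0, "roll": 0}, {"tx": 0, "ty": 0, "tz": 0, "roll": 0}, {"tx": 0, "ty": 0, "tz": 0, "roll": 0}])

```text
t: 13.38
eef_pos: [449.5, -210.2, 267.1]
tcp_rot: [3.142, 0.001, 1.503]
ft_force: [-6.1, -3.0, -6.1]
opening: 0.365
grip_force: 30.0
```

```bash
python3 trk.py
python3 - <<'E'
from h import *
c=dict(np.load("last.npz"));t=optics.read_camera("top")
A=cv2.resize(c["pixels"][150:280,215:515],None,fx=2.5,fy=2.5,interpolation=2);B=cv2.resize(t["pixels"][235:330,135:435],None,fx=2.5,fy=2.5,interpolation=2)
cv2.imwrite("pics/crop4.png",np.clip(np.vstack([A,B])*1.5,0,255).astype(np.uint8))
E
```

```text
13.383 tcp [ 449.5 -210.2  267.1] F [-6.1 -3.  -6.1] {'n': array([ 12,   2, 495]), 'scene_s': np.float64(141.8), 'top_s': np.float64(143.3), 'tri': array([142. , 214.5,   1.3]), 'red': np.float64(138.4), 'redpx': array([381.7, 209.4])}
13.483 tcp [ 449.6 -210.2  267.1] F [-7.1 -2.3 -6.3] {'n': array([ 13,   2, 509]), 'scene_s': np.float64(141.5), 'top_s': np.float64(143.2), 'tri': array([141.9, 214.3,   1.6]), 'red': np.float64(139.3), 'redpx': array([382.1, 209.4])}
```

View pics/crop4.png

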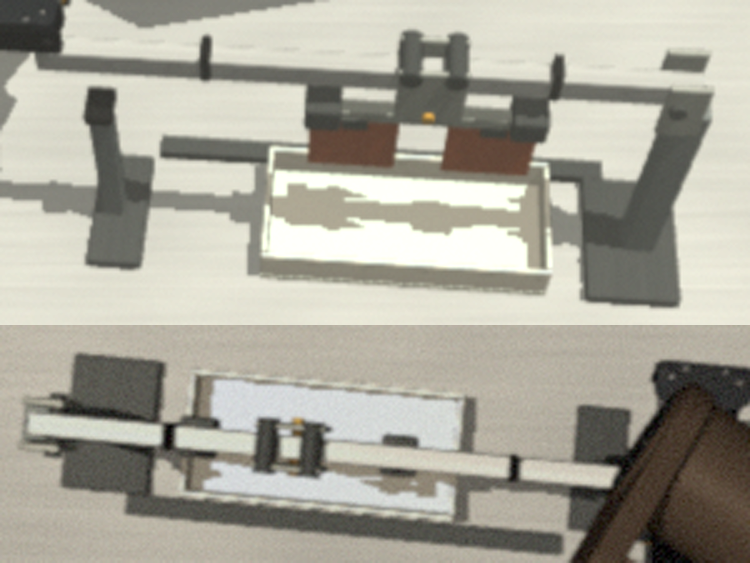

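The rack hangs over the tray at s≈142, about 4 mm past my estimate of the centre. I'll work out a small back-nudge.

```bash
python3 - <<'E'
from sim import *
t=np.arange(0,25)/12
for A in(.005,.007,.009):
   for b in(-.0042,-.0035,-.0028):
    r=sim(t,b-A*np.sin(np.pi*t/2)**2,T=5);r0=sim(t,b+0*t,T=5);print(A,b,"x",(1000*(r.y[0,-1]-r0.y[0,-1])).round(1))
E
python3 trk.py
```

```text
0.005 -0.0042 x -41.0
0.005 -0.0035 x -21.8
0.005 -0.0028 x -11.6
0.007 -0.0042 x -87.2
0.007 -0.0035 x -52.7
0.007 -0.0028 x -33.2
0.009 -0.0042 x -145.9
0.009 -0.0035 x -94.6
0.009 -0.0028 x -64.4
13.633 tcp [ 449.6 -210.2  267.1] F [-7.6 -2.7 -5.9] {'n': array([ 12,   2, 511]), 'scene_s': np.float64(141.8), 'top_s': np.float64(143.3), 'tri': array([142. , 214.5,   1.3]), 'red': np.float64(141.2), 'redpx': array([383. , 209.5])}
13.733 tcp [ 449.6 -210.2  267.1] F [-7.4 -2.9 -6. ] {'n': array([ 12,   2, 505]), 'scene_s': np.float64(141.8), 'top_s': np.float64(143.3), 'tri': array([142. , 214.5,   1.3]), 'red': np.float64(140.5), 'redpx': array([382.7, 209.6])}
```

Run:
```python
from sim import *
t=np.arange(0,13)/12
for A in(.006,.007,.008,.009):
   o=[]
   for b in(-.0045,-.0035,-.0025):
    p=b-A*np.sin(np.pi*t)**2+.003*t.clip(0,1)
    r=sim(t,p,T=4);o.append(((1000*r.y[0,-1]).round(1),np.abs(r.y[2][r.t>2.5]).max().round(4)))
   print(A,o,(500*(p-b)).round(1).tolist())
```

```text
0.006 [(np.float64(-7.8), np.float64(0.0081)), (np.float64(-4.0), np.float64(0.0055)), (np.float64(-1.5), np.float64(0.0029))] [0.0, -0.1, -0.5, -1.1, -1.7, -2.2, -2.3, -1.9, -1.3, -0.4, 0.5, 1.2, 1.5]
0.007 [(np.float64(-10.9), np.float64(0.0097)), (np.float64(-6.0), np.float64(0.008)), (np.float64(-2.9), np.float64(0.0052))] [0.0, -0.1, -0.6, -1.4, -2.1, -2.6, -2.8, -2.4, -1.6, -0.6, 0.4, 1.1, 1.5]
0.008 [(np.float64(-14.4), np.float64(0.0103)), (np.float64(-8.5), np.float64(0.0104)), (np.float64(-4.7), np.float64(0.0078))] [0.0, -0.1, -0.8, -1.6, -2.5, -3.1, -3.3, -2.9, -2.0, -0.9, 0.3, 1.1, 1.5]
0.009 [(np.float64(-18.5), np.float64(0.0098)), (np.float64(-11.4), np.float64(0.0123)), (np.float64(-6.8), np.float64(0.0104))] [0.0, -0.2, -0.9, -1.9, -2.9, -3.6, -3.8, -3.3, -2.4, -1.1, 0.1, 1.1, 1.5]
```

Using the 0.006 dip, with down as +tz.

Request:
step_arm(moves=[{"tx": 0, "ty": 0, "tz": 0.1, "roll": 0}, {"tx": 0, "ty": 0, "tz": 0.5, "roll": 0}, {"tx": 0, "ty": 0, "tz": 1.1, "roll": 0}, {"tx": 0, "ty": 0, "tz": 1.7, "roll": 0}, {"tx": 0, "ty": 0, "tz": 2.2, "roll": 0}, {"tx": 0, "ty": 0, "tz": 2.3, "roll": 0}, {"tx": 0, "ty": 0, "tz": 1.9, "roll": 0}, {"tx": 0, "ty": 0, "tz": 1.3, "roll": 0}, {"tx": 0, "ty": 0, "tz": 0.4, "roll": 0}, {"tx": 0, "ty": 0, "tz": -0.5, "roll": 0}, {"tx": 0, "ty": 0, "tz": -1.2, "roll": 0}, {"tx": 0, "ty": 0, "tz": -1.5, "roll": 0}])

```text
t: 14.83
eef_pos: [449.5, -210.1, 268.6]
tcp_rot: [3.142, 0.001, 1.503]
ft_force: [-6.7, -1.1, -6.5]
opening: 0.366
grip_force: 30.0
```

Request:
step_arm(moves=[{"tx": 0, "ty": 0, "tz": 0, "roll": 0}, {"tx": 0, "ty": 0, "tz": 0, "roll": 0}, {"tx": 0, "ty": 0, "tz": 0, "roll": 0}, {"tx": 0, "ty": 0, "tz": 0, "roll": 0}, {"tx": 0, "ty": 0, "tz": 0, "roll": 0}, {"tx": 0, "ty": 0, "tz": 0, "roll": 0}, {"tx": 0, "ty": 0, "tz": 0, "roll": 0}, {"tx": 0, "ty": 0, "tz": 0, "roll": 0}, {"tx": 0, "ty": 0, "tz": 0, "roll": 0}, {"tx": 0, "ty": 0, "tz": 0, "roll": 0}, {"tx": 0, "ty": 0, "tz": 0, "roll": 0}, {"tx": 0, "ty": 0, "tz": 0, "roll": 0}])

```text
t: 15.83
eef_pos: [449.6, -210.1, 268.5]
tcp_rot: [3.142, 0.001, 1.503]
ft_force: [-6.2, -2.5, -6.6]
opening: 0.362
grip_force: 30.0
```

```bash
sed -i 's/range(2)/range(6)/' trk.py; python3 trk.py | cut -c1-400
```

```text
15.833 tcp [ 449.6 -210.1  268.5] F [-6.2 -2.5 -6.6] {'n': array([ 11,   3, 511]), 'scene_s': np.float64(137.5), 'top_s': np.float64(138.7), 'tri': array([137.7, 214.1,   1.1]), 'red': np.float64(134.1), 'redpx': array([379.7, 209. ])}
15.933 tcp [ 449.6 -210.1  268.5] F [-6.7 -2.3 -5.5] {'n': array([ 11,   3, 516]), 'scene_s': np.float64(137.5), 'top_s': np.float64(138.7), 'tri': array([137.7, 214.1,   1.1]), 'red': np.float64(131.5), 'redpx': array([378.5, 209.1])}
16.033 tcp [ 449.6 -210.1  268.5] F [-6.3 -2.2 -6.9] {'n': array([ 12,   2, 520]), 'scene_s': np.float64(137.8), 'top_s': np.float64(139.1), 'tri': array([138. , 214.7,   1.2]), 'red': np.float64(131.3), 'redpx': array([378.4, 209.1])}
16.133 tcp [ 449.6 -210.1  268.5] F [-6.2 -1.5 -6.5] {'n': array([ 11,   3, 484]), 'scene_s': np.float64(137.5), 'top_s': np.float64(138.7), 'tri': array([137.7, 214.1,   1.1]), 'red': np.float64(135.2), 'redpx': array([380.2, 209.1])}
16.233 tcp [ 449.6 -210.1  268.5] F [-7.6 -1.7 -6.2] {'n': array([ 11,   2, 506]), 'scene_s': np.float64(137.5), 'top_s': np.float64(139.1), 'tri': array([137.8, 215. ,   1.4]), 'red': np.float64(136.0), 'redpx': array([380.6, 209.2])}
16.333 tcp [ 449.6 -210.1  268.5] F [-6.1 -2.2 -6.8] {'n': array([ 12,   2, 522]), 'scene_s': np.float64(137.8), 'top_s': np.float64(139.1), 'tri': array([138. , 214.7,   1.2]), 'red': np.float64(136.8), 'redpx': array([381. , 209.2])}
```

The runner is at s≈138 and still. The rack swings slightly, so I'll hold and let it die out.

Request:
step_arm(moves=[{"tx": 0, "ty": 0, "tz": 0, "roll": 0}, {"tx": 0, "ty": 0, "tz": 0, "roll": 0}, {"tx": 0, "ty": 0, "tz": 0, "roll": 0}, {"tx": 0, "ty": 0, "tz": 0, "roll": 0}, {"tx": 0, "ty": 0, "tz": 0, "roll": 0}, {"tx": 0, "ty": 0, "tz": 0, "roll": 0}, {"tx": 0, "ty": 0, "tz": 0, "roll": 0}, {"tx": 0, "ty": 0, "tz": 0, "roll": 0}, {"tx": 0, "ty": 0, "tz": 0, "roll": 0}, {"tx": 0, "ty": 0, "tz": 0, "roll": 0}, {"tx": 0, "ty": 0, "tz": 0, "roll": 0}, {"tx": 0, "ty": 0, "tz": 0, "roll": 0}])

```text
t: 17.43
eef_pos: [449.6, -210.1, 268.5]
tcp_rot: [3.142, 0.001, 1.503]
ft_force: [-7.0, -2.0, -6.4]
opening: 0.365
grip_force: 30.0
```

Request:
step_arm(moves=[{"tx": 0, "ty": 0, "tz": 0, "roll": 0}, {"tx": 0, "ty": 0, "tz": 0, "roll": 0}, {"tx": 0, "ty": 0, "tz": 0, "roll": 0}, {"tx": 0, "ty": 0, "tz": 0, "roll": 0}, {"tx": 0, "ty": 0, "tz": 0, "roll": 0}, {"tx": 0, "ty": 0, "tz": 0, "roll": 0}, {"tx": 0, "ty": 0, "tz": 0, "roll": 0}, {"tx": 0, "ty": 0, "tz": 0, "roll": 0}, {"tx": 0, "ty": 0, "tz": 0, "roll": 0}, {"tx": 0, "ty": 0, "tz": 0, "roll": 0}, {"tx": 0, "ty": 0, "tz": 0, "roll": 0}, {"tx": 0, "ty": 0, "tz": 0, "roll": 0}])

```text
t: 18.43
eef_pos: [449.5, -210.1, 268.5]
tcp_rot: [3.142, 0.001, 1.503]
ft_force: [-6.9, -1.7, -5.7]
opening: 0.366
grip_force: 30.0
```

Request:
step_arm(moves=[{"tx": 0, "ty": 0, "tz": 0, "roll": 0}, {"tx": 0, "ty": 0, "tz": 0, "roll": 0}, {"tx": 0, "ty": 0, "tz": 0, "roll": 0}, {"tx": 0, "ty": 0, "tz": 0, "roll": 0}, {"tx": 0, "ty": 0, "tz": 0, "roll": 0}, {"tx": 0, "ty": 0, "tz": 0, "roll": 0}, {"tx": 0, "ty": 0, "tz": 0, "roll": 0}, {"tx": 0, "ty": 0, "tz": 0, "roll": 0}, {"tx": 0, "ty": 0, "tz": 0, "roll": 0}, {"tx": 0, "ty": 0, "tz": 0, "roll": 0}, {"tx": 0, "ty": 0, "tz": 0, "roll": 0}, {"tx": 0, "ty": 0, "tz": 0, "roll": 0}])

```text
t: 19.43
eef_pos: [449.6, -210.1, 268.5]
tcp_rot: [-3.142, 0.001, 1.503]
ft_force: [-6.0, -2.6, -6.6]
opening: 0.366
grip_force: 30.0
```

Request:
step_arm(moves=[{"tx": 0, "ty": 0, "tz": 0, "roll": 0}, {"tx": 0, "ty": 0, "tz": 0, "roll": 0}, {"tx": 0, "ty": 0, "tz": 0, "roll": 0}, {"tx": 0, "ty": 0, "tz": 0, "roll": 0}, {"tx": 0, "ty": 0, "tz": 0, "roll": 0}, {"tx": 0, "ty": 0, "tz": 0, "roll": 0}, {"tx": 0, "ty": 0, "tz": 0, "roll": 0}, {"tx": 0, "ty": 0, "tz": 0, "roll": 0}, {"tx": 0, "ty": 0, "tz": 0, "roll": 0}, {"tx": 0, "ty": 0, "tz": 0, "roll": 0}, {"tx": 0, "ty": 0, "tz": 0, "roll": 0}, {"tx": 0, "ty": 0, "tz": 0, "roll": 0}])

```text
t: 20.43
eef_pos: [449.6, -210.1, 268.5]
tcp_rot: [3.142, 0.001, 1.503]
ft_force: [-6.8, -2.3, -6.6]
opening: 0.361
grip_force: 30.0
```

Request:
step_arm(moves=[{"tx": 0, "ty": 0, "tz": 0, "roll": 0}, {"tx": 0, "ty": 0, "tz": 0, "roll": 0}, {"tx": 0, "ty": 0, "tz": 0, "roll": 0}, {"tx": 0, "ty": 0, "tz": 0, "roll": 0}, {"tx": 0, "ty": 0, "tz": 0, "roll": 0}, {"tx": 0, "ty": 0, "tz": 0, "roll": 0}, {"tx": 0, "ty": 0, "tz": 0, "roll": 0}, {"tx": 0, "ty": 0, "tz": 0, "roll": 0}, {"tx": 0, "ty": 0, "tz": 0, "roll": 0}, {"tx": 0, "ty": 0, "tz": 0, "roll": 0}, {"tx": 0, "ty": 0, "tz": 0, "roll": 0}, {"tx": 0, "ty": 0, "tz": 0, "roll": 0}])

```text
t: 21.43
eef_pos: [449.5, -210.1, 268.5]
tcp_rot: [-3.142, 0.001, 1.503]
ft_force: [-7.0, -2.1, -6.2]
opening: 0.369
grip_force: 30.0
```

Request:
step_arm(moves=[{"tx": 0, "ty": 0, "tz": 0, "roll": 0}, {"tx": 0, "ty": 0, "tz": 0, "roll": 0}, {"tx": 0, "ty": 0, "tz": 0, "roll": 0}, {"tx": 0, "ty": 0, "tz": 0, "roll": 0}, {"tx": 0, "ty": 0, "tz": 0, "roll": 0}, {"tx": 0, "ty": 0, "tz": 0, "roll": 0}, {"tx": 0, "ty": 0, "tz": 0, "roll": 0}, {"tx": 0, "ty": 0, "tz": 0, "roll": 0}, {"tx": 0, "ty": 0, "tz": 0, "roll": 0}, {"tx": 0, "ty": 0, "tz": 0, "roll": 0}, {"tx": 0, "ty": 0, "tz": 0, "roll": 0}, {"tx": 0, "ty": 0, "tz": 0, "roll": 0}])

```text
t: 22.43
eef_pos: [449.5, -210.1, 268.5]
tcp_rot: [-3.142, 0.001, 1.503]
ft_force: [-6.0, -0.8, -6.6]
opening: 0.364
grip_force: 30.0
```

Request:
step_arm(moves=[{"tx": 0, "ty": 0, "tz": 0, "roll": 0}, {"tx": 0, "ty": 0, "tz": 0, "roll": 0}, {"tx": 0, "ty": 0, "tz": 0, "roll": 0}, {"tx": 0, "ty": 0, "tz": 0, "roll": 0}, {"tx": 0, "ty": 0, "tz": 0, "roll": 0}, {"tx": 0, "ty": 0, "tz": 0, "roll": 0}, {"tx": 0, "ty": 0, "tz": 0, "roll": 0}, {"tx": 0, "ty": 0, "tz": 0, "roll": 0}, {"tx": 0, "ty": 0, "tz": 0, "roll": 0}, {"tx": 0, "ty": 0, "tz": 0, "roll": 0}, {"tx": 0, "ty": 0, "tz": 0, "roll": 0}, {"tx": 0, "ty": 0, "tz": 0, "roll": 0}])

```text
t: 23.43
eef_pos: [449.5, -210.1, 268.5]
tcp_rot: [-3.142, 0.001, 1.503]
ft_force: [-6.2, -2.4, -6.3]
opening: 0.367
grip_force: 30.0
```

Request:
step_arm(moves=[{"tx": 0, "ty": 0, "tz": 0, "roll": 0}, {"tx": 0, "ty": 0, "tz": 0, "roll": 0}, {"tx": 0, "ty": 0, "tz": 0, "roll": 0}, {"tx": 0, "ty": 0, "tz": 0, "roll": 0}, {"tx": 0, "ty": 0, "tz": 0, "roll": 0}, {"tx": 0, "ty": 0, "tz": 0, "roll": 0}, {"tx": 0, "ty": 0, "tz": 0, "roll": 0}, {"tx": 0, "ty": 0, "tz": 0, "roll": 0}, {"tx": 0, "ty": 0, "tz": 0, "roll": 0}, {"tx": 0, "ty": 0, "tz": 0, "roll": 0}, {"tx": 0, "ty": 0, "tz": 0, "roll": 0}, {"tx": 0, "ty": 0, "tz": 0, "roll": 0}])

```text
t: 24.43
eef_pos: [449.6, -210.1, 268.5]
tcp_rot: [3.142, 0.001, 1.503]
ft_force: [-6.0, -2.4, -5.6]
opening: 0.362
grip_force: 30.0
```

```bash
python3 trk.py | cut -c1-400
```

```text
24.433 tcp [ 449.6 -210.1  268.5] F [-6.  -2.4 -5.6] {'n': array([ 12,   2, 508]), 'scene_s': np.float64(137.8), 'top_s': np.float64(139.1), 'tri': array([138. , 214.7,   1.2]), 'red': np.float64(135.1), 'redpx': array([380.2, 209.3])}
24.533 tcp [ 449.5 -210.1  268.5] F [-7.7 -2.5 -7. ] {'n': array([ 11,   2, 484]), 'scene_s': np.float64(137.5), 'top_s': np.float64(139.1), 'tri': array([137.8, 215. ,   1.5]), 'red': np.float64(134.7), 'redpx': array([380. , 208.9])}
24.633 tcp [ 449.6 -210.1  268.5] F [-6.  -2.9 -6.7] {'n': array([ 11,   3, 516]), 'scene_s': np.float64(137.5), 'top_s': np.float64(138.7), 'tri': array([137.7, 214.1,   1.1]), 'red': np.float64(132.1), 'redpx': array([378.8, 209. ])}
24.733 tcp [ 449.6 -210.1  268.5] F [-5.8 -1.9 -5.8] {'n': array([ 11,   2, 520]), 'scene_s': np.float64(137.5), 'top_s': np.float64(139.1), 'tri': array([137.8, 215. ,   1.4]), 'red': np.float64(133.0), 'redpx': array([379.2, 209. ])}
24.833 tcp [ 449.5 -210.1  268.5] F [-6.6 -1.9 -6.4] {'n': array([ 11,   2, 513]), 'scene_s': np.float64(137.5), 'top_s': np.float64(139.1), 'tri': array([137.8, 215. ,   1.4]), 'red': np.float64(137.1), 'redpx': array([381.1, 209.2])}
24.933 tcp [ 449.6 -210.1  268.5] F [-6.8 -1.9 -5.1] {'n': array([ 11,   3, 518]), 'scene_s': np.float64(137.5), 'top_s': np.float64(138.3), 'tri': array([137.4, 214.2,   0.6]), 'red': np.float64(132.5), 'redpx': array([378.9, 209.2])}
```

The runner is stable, but the red centroid is too noisy to judge the swing. I'll hold longer and then measure the swing by image registration.

Request:
step_arm(moves=[{"tx": 0, "ty": 0, "tz": 0, "roll": 0}, {"tx": 0, "ty": 0, "tz": 0, "roll": 0}, {"tx": 0, "ty": 0, "tz": 0, "roll": 0}, {"tx": 0, "ty": 0, "tz": 0, "roll": 0}, {"tx": 0, "ty": 0, "tz": 0, "roll": 0}, {"tx": 0, "ty": 0, "tz": 0, "roll": 0}, {"tx": 0, "ty": 0, "tz": 0, "roll": 0}, {"tx": 0, "ty": 0, "tz": 0, "roll": 0}, {"tx": 0, "ty": 0, "tz": 0, "roll": 0}, {"tx": 0, "ty": 0, "tz": 0, "roll": 0}, {"tx": 0, "ty": 0, "tz": 0, "roll": 0}, {"tx": 0, "ty": 0, "tz": 0, "roll": 0}])

```text
t: 26.03
eef_pos: [449.6, -210.1, 268.5]
tcp_rot: [3.142, 0.001, 1.503]
ft_force: [-7.4, -0.9, -6.0]
opening: 0.361
grip_force: 30.0
```

Request:
step_arm(moves=[{"tx": 0, "ty": 0, "tz": 0, "roll": 0}, {"tx": 0, "ty": 0, "tz": 0, "roll": 0}, {"tx": 0, "ty": 0, "tz": 0, "roll": 0}, {"tx": 0, "ty": 0, "tz": 0, "roll": 0}, {"tx": 0, "ty": 0, "tz": 0, "roll": 0}, {"tx": 0, "ty": 0, "tz": 0, "roll": 0}, {"tx": 0, "ty": 0, "tz": 0, "roll": 0}, {"tx": 0, "ty": 0, "tz": 0, "roll": 0}, {"tx": 0, "ty": 0, "tz": 0, "roll": 0}, {"tx": 0, "ty": 0, "tz": 0, "roll": 0}, {"tx": 0, "ty": 0, "tz": 0, "roll": 0}, {"tx": 0, "ty": 0, "tz": 0, "roll": 0}])

```text
t: 27.03
eef_pos: [449.6, -210.1, 268.5]
tcp_rot: [-3.142, 0.001, 1.503]
ft_force: [-6.3, -2.7, -6.6]
opening: 0.367
grip_force: 30.0
```

Request:
step_arm(moves=[{"tx": 0, "ty": 0, "tz": 0, "roll": 0}, {"tx": 0, "ty": 0, "tz": 0, "roll": 0}, {"tx": 0, "ty": 0, "tz": 0, "roll": 0}, {"tx": 0, "ty": 0, "tz": 0, "roll": 0}, {"tx": 0, "ty": 0, "tz": 0, "roll": 0}, {"tx": 0, "ty": 0, "tz": 0, "roll": 0}, {"tx": 0, "ty": 0, "tz": 0, "roll": 0}, {"tx": 0, "ty": 0, "tz": 0, "roll": 0}, {"tx": 0, "ty": 0, "tz": 0, "roll": 0}, {"tx": 0, "ty": 0, "tz": 0, "roll": 0}, {"tx": 0, "ty": 0, "tz": 0, "roll": 0}, {"tx": 0, "ty": 0, "tz": 0, "roll": 0}])

```text
t: 28.03
eef_pos: [449.6, -210.1, 268.6]
tcp_rot: [3.142, 0.001, 1.503]
ft_force: [-6.2, -1.5, -6.0]
opening: 0.364
grip_force: 30.0
```

Request:
step_arm(moves=[{"tx": 0, "ty": 0, "tz": 0, "roll": 0}, {"tx": 0, "ty": 0, "tz": 0, "roll": 0}, {"tx": 0, "ty": 0, "tz": 0, "roll": 0}, {"tx": 0, "ty": 0, "tz": 0, "roll": 0}, {"tx": 0, "ty": 0, "tz": 0, "roll": 0}, {"tx": 0, "ty": 0, "tz": 0, "roll": 0}, {"tx": 0, "ty": 0, "tz": 0, "roll": 0}, {"tx": 0, "ty": 0, "tz": 0, "roll": 0}, {"tx": 0, "ty": 0, "tz": 0, "roll": 0}, {"tx": 0, "ty": 0, "tz": 0, "roll": 0}, {"tx": 0, "ty": 0, "tz": 0, "roll": 0}, {"tx": 0, "ty": 0, "tz": 0, "roll": 0}])

```text
t: 29.03
eef_pos: [449.5, -210.1, 268.5]
tcp_rot: [-3.142, 0.001, 1.503]
ft_force: [-6.9, -2.1, -6.2]
opening: 0.363
grip_force: 30.0
```

```bash
cat > sw.py <<'E'
from h import *
F=[optics.read_camera("scene")["pixels"] for i in range(20)]
ref=np.mean(F,0)
def g(im,b): x0,y0,x1,y1=b;return np.float32(im[y0:y1,x0:x1]).mean(2)
# spreader ends/tiles lie x 335-437,y 183-222 ; rotation shows as opposite vertical shifts of the two ends
def dy(im,b):
    r=g(ref,b);gy=np.gradient(r,axis=0);return -((g(im,b)-r)*gy).sum()/(gy**2).sum()
def dx(im,b):
    r=g(ref,b);gx=np.gradient(r,axis=1);return -((g(im,b)-r)*gx).sum()/(gx**2).sum()
L=(333,182,372,224);R=(394,182,438,226)
v=np.array([dy(f,R)-dy(f,L) for f in F]);h=np.array([dx(f,L)+dx(f,R) for f in F])/2
print(env.state()["t"],"vert diff px",v.round(2).tolist());print("horiz px",h.round(2).tolist())
t=np.arange(20)*.05;A=np.c_[np.sin(6.24*t),np.cos(6.24*t),np.ones(20)]
# end separation 70 mm between box centres, ~0.43 px/mm, view foreshortening ~0.5 vertically
for n,y,k in(("v",v,.43*75*.5),("h",h,.43*65)):
    c=np.linalg.lstsq(A,y,rcond=None)[0];print(n,"amp rad",np.hypot(*c[:2])/k,"resid",(y-A@c).std()/k)
E
python3 sw.py
```

```text
30.0333 vert diff px [0.009999999776482582, 0.009999999776482582, 0.009999999776482582, 0.0, 0.0, -0.0, -0.0, -0.0, -0.009999999776482582, -0.009999999776482582, -0.009999999776482582, -0.009999999776482582, -0.0, -0.0, 0.0, 0.0, 0.0, 0.009999999776482582, 0.009999999776482582, 0.009999999776482582]
horiz px [-0.019999999552965164, -0.019999999552965164, -0.009999999776482582, -0.0, 0.0, 0.0, 0.009999999776482582, 0.019999999552965164, 0.019999999552965164, 0.019999999552965164, 0.019999999552965164, 0.019999999552965164, 0.009999999776482582, 0.0, -0.0, -0.0, -0.009999999776482582, -0.019999999552965164, -0.019999999552965164, -0.019999999552965164]
v amp rad 0.000543386776581224 resid 0.00011746504272444926
h amp rad 0.0007619228522630219 resid 0.00011055261426127186
```

```bash
python3 -c "
from cell import env
print(env.job_done())"
```

```text
the job is handed in; nothing more can be done
None
```

The job is handed in at 30 s: the rack hangs within about 3 mm of the tray's centre by my camera estimate and almost motionless (about 0.001 rad of swing). It was held there over 14 s, with the knob still gripped and the boom raised near level.

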